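# Park the washed float in the top bay of the draining gutter

### The job

Using your fingertips only, push the longer of the two steel floats up its sloping draining gutter and over the crest, so that it settles in the bay against the end stop and cannot roll back. Roll it along the gutter floor, never pick it up; leave the shorter float where it lies at the low end and do not disturb the moulds and the brush.

Things in the scene. Friction and masses are not known exactly. Their poses are not given: they have to be found in the camera images.
- gutter: Fixed white plastic draining gutter, 306 x 188 mm, two lanes side by side, on short steel legs. Origin under its middle, at table height; z up, x level, pointing uphill along the lanes. All numbers given in this frame, mm: lane centres y = 46 and y = -46, each lane 84 wide inside; side and middle walls stand 14 above the floor. Floor: 30 high at x = -150, rising at 7 degrees.
- low_end (a point): Middle of the low end, at gutter x = -150 mm, on top of the lip that closes both lanes there: 5 mm thick, its top 42 mm above the table (12 mm above the floor). Nothing stands beyond it.
- crest (a point): Middle of the crest, the highest line of the floor, at gutter x = 90 mm, 59.5 mm above the table (the point is on the floor line, inside the middle wall). Past it the floor dips at 10 degrees to 49 mm high at the stop: this dip is the bay. A float short of the crest rolls back down by itself.
- stop (a point): Middle of the top edge of the stop plate's face, at gutter x = 150 mm, 100 mm above the table; a steel plate 6 mm thick across both lanes. A float resting in the bay against it has its axis at gutter x = 122 mm, 82 mm above the table.
- float_long: The longer float: a sealed stainless steel cylinder, 56 mm diameter, 76 mm long, about 0.3 kg, lying across its lane and free to roll. Origin at its centre; own y is its axis (x and z turn as it rolls). Starts in either lane, at rest against the low lip, axis at x = -125 mm and 61 mm high in the gutter's frame; its downhill side stands 3 mm out past the lip.
- float_short: The shorter float: the same steel cylinder, 56 mm diameter but only 44 mm long, 0.2 kg, at rest at the low end of the other lane. Origin at its centre; own y is its axis. To be left alone.
- mould_a: White plastic cheese mould, an open cup 86 mm across the rim and 95 mm high, loose on the table on one long side of the gutter. Origin at the centre of its underside. To be left alone.
- mould_b: Another such mould, 86 mm by 95 mm high, loose on the table beyond the gutter's high end. Origin at the centre of its underside. To be left alone.
- brush: Scrubbing brush lying loose on the table beside the gutter, on the same side as the first mould. Origin at its underside. To be left alone.
There are look-alikes about, which are no part of the job. Leave any pink look-alike of the float_long alone.

How it is judged:
By the outcome, as a careful person would: the job done as asked, in the order asked, and still so for the second after the job is handed in, with the robot touching nothing.
It also fails if it takes over 38 s, if anything falls off the work surface, if the arm or the gripper's body presses on something with over 40 N, if the wrist force passes 120 N, or if a joint passes its speed limit or range.

### The arm

A 6-joint arm with a two-finger parallel gripper is mounted at the origin on the work surface. World frame = base frame: x ahead of the robot, y to its left, z up, the work surface at z = 0. Lengths are in m, angles in rad, forces in N, time in s.
With the tool pointing down it reaches from about 0.15 to 0.775 m from the base axis. Payload 6.1 kg.
Tool frame: the origin (TCP) lies between the finger pads; the fingertips stand 25 mm ahead of it and the grasp point (between the pads) lies 6 mm ahead of it; z points along the fingers, y is the line along which they close (so a half turn about z gives the same grasp; the last joint's range is limited). The gripper opens to 85 mm and grips with 20 to 120 N. Pads are 22 mm wide; open, the fingers measure 114 mm over their backs; the gripper's body (76 mm by 85 mm) begins 54 mm behind the grasp point. The pads swing forward as they close: fully open they stand 13 mm farther back than shut.
Start: joints at [1.107, 0.126, -0.04, 1.405, 0, 1.571], TCP at [0.235, 0.47, 0.231] pointing down, gripper open.
Joint ranges: [-2.72, 2.72], [-0.95, 1.95], [-1.27, 1.35], [-1.78, 2.02], [-1.46, 1.47], [-3.14, 3.14]. Speed limits (rad/s): [2.39, 2.39, 3.01, 3.14, 3.14, 3.14].

### API

Orientations are given as a unit quaternion [x, y, z, w].
In Python, from bench import * gives the robot as it stands.
- The arm moves only by the tool apply_moves, never from a script. Its argument "series" is a list of rows, each a list of 2 entries, a list of its own where there are three numbers: the shift along the tool's x, y, z in m, then the turn, a rotation vector about the tool's x, y, z in rad. In form: [[[x, y, z], [ax, ay, az]], ...]. A call has 1 to 5 rows; each row shifts and turns the commanded pose from where the row before left it, along the tool's axes as they then stand; what a row does not reach is not made up. A row lasts 1/10 s, in which the tool goes at most 50 mm and 8.59 degrees, less where a joint would pass 70% of its speed; a pose out of reach is approached as far as the arm can. A call is refused whole if a number of a shift passes 0.05 or a number of a turn 0.15, either way. A call with a gripper value outside its range is refused whole. "jaw" is the opening, from 0 (shut) to 1 (fully open), set as the call begins (left out, the last holds). The fingers move at their own pace and stop on an object; "force" is the grip in N (left out, the last holds). Time passes only in rows, so rows that do not move let the fingers close. It gives the time, the measured TCP pose, the force, the opening and the grip force at its end, in the units of the state.
- sense(): the state, without advancing time (a new reading comes with each control period).
- capture(name): name is "side" or "top"; returns a dict with "frame" (400x640x3 uint8, blue, green, red), "fx", "fy", "cx", "cy" (pixels), "position" and "orientation" of the camera in the world. Camera axes: x right, y down, z forward; pixel columns grow to the right and rows downward; lengths in m; the calibration is good to about 2 mm. A picture is of the moment at which its call begins. There is no depth.
- hand_in(): hands the job in; it is judged then, once.
The state is a dict: "t": time; "joint_pos": joint angles; "joint_velocities": joint speeds; "joint_torque": joint torques, N m; "tcp_pos": TCP position; "eef_rot": TCP orientation; "force": force on the tool from outside, world axes, zero at the start; "ft_torque": the same for the moment, N m; "grip_width": finger opening in m; "grip_force": force on a finger pad.
Only numpy, scipy, OpenCV 4.12 (cv2) and the standard library are available. Lean on these libraries where they do the work, as an engineer would, in place of code of your own. Each camera call takes 0.05 s, during which the arm holds its last target. There are 200 camera calls.

## Working session

There is one attempt and no reset: what is moved stays moved. The work goes in short steps, Python scripts to look and compute and a tool call to move; the robot and the scene stay as the last step left them, time stands still between calls to the robot, and variables do not carry over. Pictures are saved under pics/ and viewed, at most 10 in all, crops included, and the job is handed in when it is done.

Besides the shell and the picture viewer there is one more tool, called after "Call:" as a command line: name --argument value ..., lists and objects as JSON in quotes. apply_moves: Moves the arm, as the interface text tells. Its arguments: {"type":"object","properties":{"series":{"type":"array"},"jaw":{"type":"number"},"force":{"type":"number"}},"required":["series"]}

```bash
mkdir -p pics; ls
python3 - <<'E'
from bench import *
import cv2
for n in("top","side"):
    c=capture(n);cv2.imwrite(f"pics/{n}0.png",c["frame"]);print({k:v for k,v in c.items() if k!="frame"})
s=sense();print(s["t"],s["tcp_pos"],s["eef_rot"],s["force"])
E
```

```text
pics
{'fx': 486.0898196211988, 'fy': 486.0898196211988, 'cx': 316.65061796132653, 'cy': 199.93313566122433, 'position': array([0.50779224, 0.06384375, 1.29743714]), 'orientation': array([-0.70397626,  0.70805528, -0.03986778,  0.03854473])}
{'fx': 448.7958774315384, 'fy': 448.7958774315384, 'cx': 323.0328918715256, 'cy': 190.57421930218868, 'position': array([ 0.1784156 , -0.68149453,  0.56863715]), 'orientation': array([ 0.83086217, -0.22716756,  0.12858031, -0.49145707])}
0.1 [0.23468777 0.46920153 0.23068589] [ 2.29816473e-01  9.73233711e-01 -7.09449343e-04 -1.69262856e-04] [-0.20865899 -0.02488212  0.27080099]
```

View pics/top0.png

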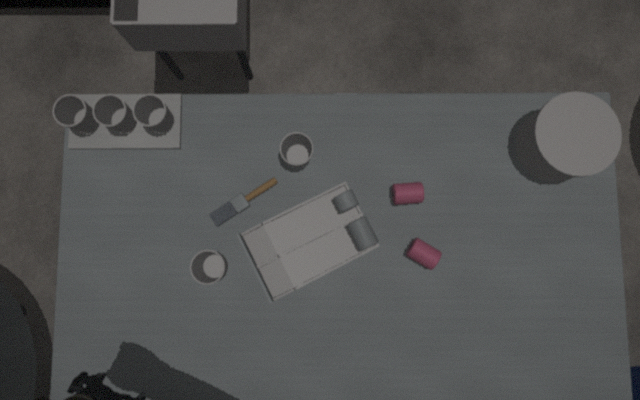

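View pics/side0.png

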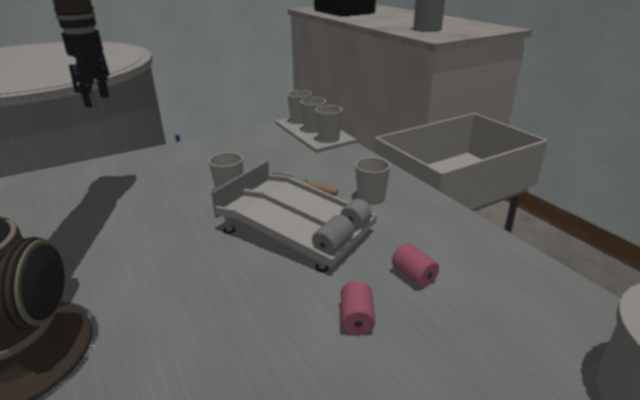

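The top view shows the gutter with its stop at the left, (243,235) to (275,298), and its low end at the right. One grey float lies at (362,234) and a shorter one at (345,201); two pink look-alikes lie on the table at (408,193) and (424,253). The side view shows the same layout, with the longer grey float at (333,234). Next I'll take an enlarged crop and measure.

```bash
cat > h.py <<'E'
import numpy as np, cv2
from scipy.spatial.transform import Rotation as R
from bench import *
def ray(c,u,v,z):
    d=R.from_quat(c["orientation"]).apply([(u-c["cx"])/c["fx"],(v-c["cy"])/c["fy"],1.])
    p=np.array(c["position"]); return p+d*(z-p[2])/d[2]
def proj(c,P):
    q=R.from_quat(c["orientation"]).inv().apply(np.array(P)-c["position"])
    return np.array([c["fx"]*q[0]/q[2]+c["cx"],c["fy"]*q[1]/q[2]+c["cy"]])
E
python3 - <<'E'
from h import *
c=capture("top");f=c["frame"]
cr=f[170:310,225:395]
o=cv2.resize(cr,None,fx=4,fy=4,interpolation=cv2.INTER_CUBIC);o=cv2.convertScaleAbs(o,alpha=1.7)
for i in range(0,170,20):cv2.putText(o,str(225+i),(i*4,10),0,.35,(0,255,255));cv2.line(o,(i*4,12),(i*4,18),(0,255,255))
for i in range(0,140,20):cv2.putText(o,str(170+i),(0,i*4+4),0,.35,(0,255,255))
cv2.imwrite("pics/crop.png",o)
g=cv2.cvtColor(f,cv2.COLOR_BGR2GRAY)
print(g[240,300],g[234,362],g[201,345],g[270,350])
for t in(120,135,150):
    m=np.zeros_like(g);m[175:305,235:385]=(g[175:305,235:385]>t)
    cs,_=cv2.findContours(m,0,2);k=max(cs,key=cv2.contourArea);print(t,cv2.contourArea(k),cv2.minAreaRect(k))
E
```

```text
125 98 101 98
120 4573.5 ((314.3000183105469, 239.6000213623047), (70.21253204345703, 80.4984359741211), 63.43495178222656)Traceback (most recent call last):
  File "<stdin>", line 12, in <module>
ValueError: max() iterable argument is empty
```

View pics/crop.png

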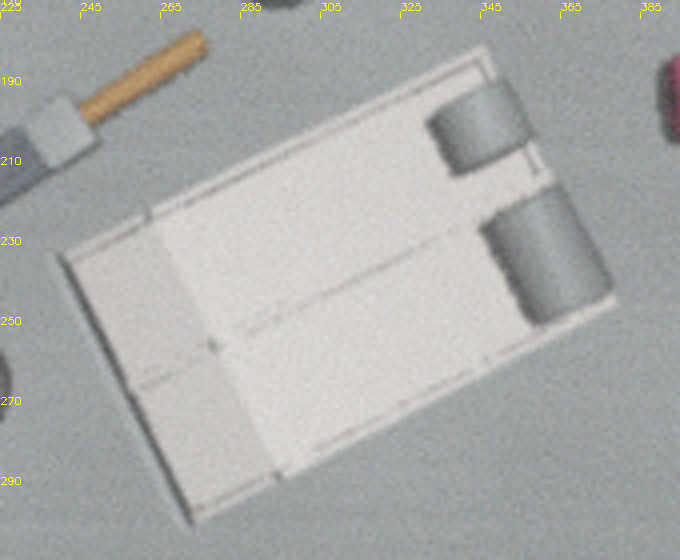

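Candidates: grey at (362,234), axis about 30 px ≈ 76 mm; grey at (345,201), about 18 px ≈ 45 mm; pink at (408,193) and (424,253). The grey one at (362,234) is steel, 76 mm long and in the gutter lane nearer the robot, so it is float_long. The crop confirms this.

Run:
```python
from h import *
c=capture("top")
px=lambda a,b:(225+a/4,170+b/4)
pts=[(62,255,.1,(153,94)),(193,523,.1,(153,-94)),(148,215,.0735,(90,94)),(280,475,.0735,(90,-94)),(487,45,.044,(-153,94)),(615,302,.044,(-153,-94)),(547.5,256,.075,(-125,-46))]
W=np.array([ray(c,*px(a,b),z)[:2] for a,b,z,_ in pts])*1000;G=np.array([p[3] for p in pts],float)
# far corner upward in image = +x world
for w,g in zip(W,G):print(w.round(1),g)
A=G[:6]-G[:6].mean(0);B=W[:6]-W[:6].mean(0)
th=np.arctan2((A[:,0]*B[:,1]-A[:,1]*B[:,0]).sum(),(A*B).sum())
def fit(A_,s):
    A=A_.copy();A[:,1]*=s;m=A[:6].mean(0);A0=A[:6]-m
    th=np.arctan2((A0[:,0]*B[:,1]-A0[:,1]*B[:,0]).sum(),(A0*B).sum());r=np.array([[np.cos(th),-np.sin(th)],[np.sin(th),np.cos(th)]])
    t=W[:6].mean(0)-r@m;print(s,th,np.degrees(th),t,"res",(W-(A@r.T+t)).round(1).tolist());return r,t
for s in(1,-1):
    r,t=fit(G,s)
    print("float",r@[-125,-46*s]+t,"lane",46*-s)
    for x in(-185,-153,62,94,122):print(x,(r@[x,-46*s]+t).round(1))
print("side float px",proj(capture("side"),[*(r@[-125,46]+t)/1000,.061]))
```

```text
[558.6 248.9] [153.  94.]
[396.1 167.8] [153. -94.]
[584.6 199.2] [90. 94.]
[422.6 116.2] [ 90. -94.]
[696.  -17.6] [-153.   94.]
[528.8 -97.7] [-153.  -94.]
[557.3 -51.9] [-125.  -46.]
1 2.0482901427912408 117.35838040018685 [544.8716399   76.14932795] res [[167.5, 80.1], [-162.0, -87.5], [164.5, 86.3], [-164.4, -83.1], [164.3, 85.3], [-169.9, -81.2], [-85.9, -38.2]]
float [643.17085852 -13.72983326] lane -46
-185 [670.7 -67. ]
-153 [656.  -38.6]
62 [557.2 152.4]
94 [542.5 180.8]
122 [529.7 205.6]
-1 2.0372300215409633 116.724682131643 [544.57611147  75.99847876] res [[-1.1, -6.0], [4.3, -2.6], [-3.5, 0.5], [2.4, 2.1], [-1.4, 0.7], [-0.7, 5.2], [-2.5, 4.4]]
float [559.70291109 -56.3351146 ] lane 46
-185 [ 586.7 -109.9]
-153 [572.3 -81.3]
62 [475.6 110.7]
94 [461.2 139.3]
122 [448.6 164.3]
side float px [332.76065153 236.06582807]
```

Call:
apply_moves --series '[[[0,0,0],[0,0,0.128]],[[0,0,0],[0,0,0.128]],[[0,0,0],[0,0,0.128]],[[0,0,0],[0,0,0.128]],[[0,0,0],[0,0,0.128]]]' --jaw 0.5

```text
t: 0.75
tcp_pos: [0.2348, 0.4695, 0.2313]
eef_rot: [0.527, 0.85, -0.0, 0.0]
force: [0.2, -0.6, -0.2]
grip_width: 0.0426
grip_force: 0.0
```

Call:
apply_moves --series '[[[-0.04,0.003,0],[0,0,0]],[[-0.04,0.003,0],[0,0,0]],[[-0.04,0.003,0],[0,0,0]],[[-0.04,0.003,0],[0,0,0]],[[-0.04,0.003,0],[0,0,0]]]'

```text
t: 1.25
tcp_pos: [0.3387, 0.2963, 0.2314]
eef_rot: [0.524, 0.852, 0.0, 0.0]
force: [0.8, 0.8, -0.2]
grip_width: 0.0428
grip_force: 0.0
```

Call:
apply_moves --series '[[[-0.04,0.003,0],[0,0,0]],[[-0.04,0.003,0],[0,0,0]],[[-0.04,0.003,0],[0,0,0]],[[-0.04,0.003,0],[0,0,0]],[[-0.04,0.003,0],[0,0,0]]]'

```text
t: 1.75
tcp_pos: [0.4423, 0.1243, 0.2315]
eef_rot: [0.524, 0.852, 0.0, 0.0]
force: [0.4, 1.1, -0.3]
grip_width: 0.0426
grip_force: 0.0
```

Call:
apply_moves --series '[[[-0.04,0.003,0],[0,0,0]],[[-0.04,0.003,0],[0,0,0]],[[-0.04,0.003,0],[0,0,0]],[[-0.04,0.003,0],[0,0,0]],[[-0.04,0.003,0],[0,0,0]]]'

```text
t: 2.25
tcp_pos: [0.5457, -0.0476, 0.2313]
eef_rot: [0.524, 0.851, 0.0, 0.0]
force: [1.1, 0.3, 0.2]
grip_width: 0.0426
grip_force: 0.0
```

Call:
apply_moves --series '[[[-0.03,0.003,0],[0,0,0]],[[-0.03,0.003,0],[0,0,0]],[[-0.02,0.003,0.02],[0,0,0]],[[0,0,0.03],[0,0,0]],[[0,0,0.03],[0,0,0]]]'

```text
t: 2.75
tcp_pos: [0.5897, -0.1142, 0.1503]
eef_rot: [0.525, 0.851, 0.0, 0.0]
force: [0.4, 0.2, 0.0]
grip_width: 0.0429
grip_force: 0.0
```

Run:
```python
from h import *
s=sense();print(s["t"],s["tcp_pos"],s["force"])
a=capture("top");b=capture("side")
i=a["frame"][150:310,250:450];j=b["frame"][120:320,200:460]
cv2.imwrite("pics/c2.png",np.vstack([cv2.resize(i,(400,320)),cv2.resize(j,(400,280))]) if 0 else np.hstack([cv2.resize(i,(400,320)),cv2.resize(j,(400,320))]))
p=s["tcp_pos"]+np.array([0,0,-.025]);print("tip px",proj(a,p),proj(b,p))
```

```text
2.75 [ 0.58970155 -0.11424083  0.15027249] [0.42468139 0.18533656 0.00532582]
tip px [389.40848936 219.54286009] [363.14499212 217.80335254]
```

View pics/c2.png

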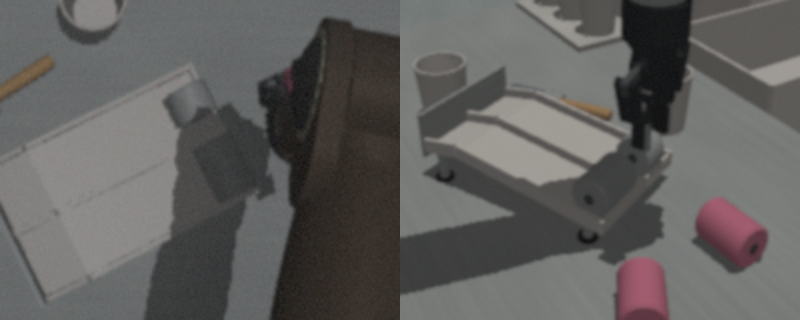

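The gripper stands behind the low end, its centre at about (386,218) in the top image. That matches the projected tip and lines up with the long float, which is still at (362,232). Next I lower it and approach.

Call:
apply_moves --series '[[[0,0,0.025],[0,0,0]],[[0,0,0.025],[0,0,0]],[[0,0,0.02],[0,0,0]],[[0,0,0.008],[0,0,0]],[[0.006,0,0],[0,0,0]]]'

```text
t: 3.35
tcp_pos: [0.5865, -0.1081, 0.0735]
eef_rot: [0.525, 0.851, -0.0, -0.0]
force: [-0.2, 0.1, -0.7]
grip_width: 0.0431
grip_force: 0.0
```

Call:
apply_moves --series '[[[0.006,0,0],[0,0,0]],[[0.006,0,0],[0,0,0]],[[0.006,0,0],[0,0,0]],[[0.006,0,0],[0,0,0]],[[0.006,0,0],[0,0,0]]]'

```text
t: 3.85
tcp_pos: [0.5737, -0.0817, 0.0747]
eef_rot: [0.524, 0.852, -0.001, 0.002]
force: [-0.2, -8.6, 11.5]
grip_width: 0.0423
grip_force: 6.8
```

Run:
```python
from h import *
s=sense();print(s["t"],s["tcp_pos"],s["force"],s["ft_torque"])
b=capture("side")
j=b["frame"][170:280,280:420]
cv2.imwrite("pics/c3.png",cv2.convertScaleAbs(cv2.resize(j,(700,550),interpolation=cv2.INTER_CUBIC),alpha=1.8))
p=s["tcp_pos"]+np.array([0,0,-.025]);print("tip px",(proj(b,p)-[280,170])*5)
```

```text
3.85 [ 0.57373774 -0.08171806  0.07467262] [-0.20839085 -8.59854989 11.53843092] [-1.6952475   0.1506814   0.08655982]
tip px [328.12828735 375.44108762]
```

View pics/c3.png

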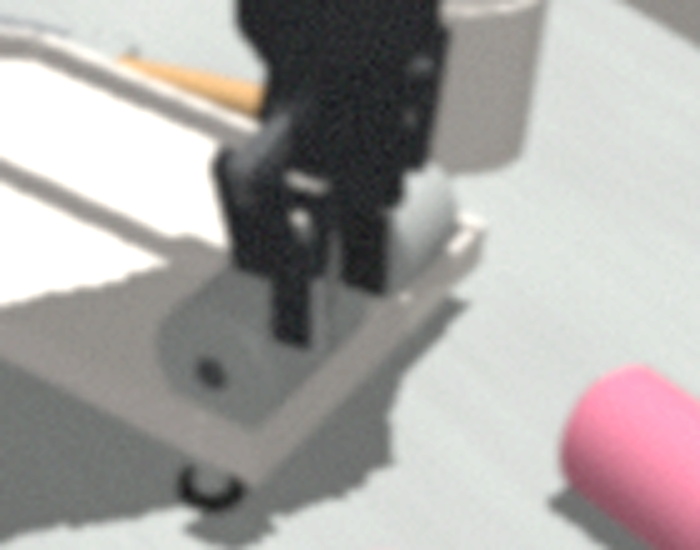

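The fingertips, at crop (290,345) and (365,290), sit well above the projected height. The half-open pads stand back, so contact is above the float's axis. I'll work out the true tip height.

Run:
```python
from h import *
b=capture("side");t=sense()["tcp_pos"];y=np.array([.893,.45,0])
for s in(-1,1):
  for z in(.05,.055,.06,.065,.07):
    print(s,z,((proj(b,[*(t+s*.0285*y)[:2],z])-[280,170])*5).round())
```

```text
-1 0.05 [290. 412.]
-1 0.055 [290. 401.]
-1 0.06 [290. 391.]
-1 0.065 [290. 380.]
-1 0.07 [290. 369.]
1 0.05 [364. 339.]
1 0.055 [364. 329.]
1 0.06 [364. 319.]
1 0.065 [365. 308.]
1 0.07 [365. 298.]
```

Call:
apply_moves --series '[[[-0.01,0,0],[0,0,0]],[[-0.01,0,0],[0,0,0]],[[0,0,0],[0,0,0]]]'

```text
t: 4.25
tcp_pos: [0.5825, -0.1002, 0.0731]
eef_rot: [0.525, 0.851, -0.0, 0.0]
force: [0.2, 0.2, 0.1]
grip_width: 0.0427
grip_force: 0.0
```

Call:
apply_moves --series '[[[-0.005,0,0.005],[0,0,0]],[[0,0,0.005],[0,0,0]],[[0,0,0.005],[0,0,0]],[[0,0,0],[0,0,0]]]'

```text
t: 4.65
tcp_pos: [0.5834, -0.1033, 0.057]
eef_rot: [0.524, 0.852, -0.0, -0.001]
force: [0.3, 0.3, -0.4]
grip_width: 0.0428
grip_force: 0.0
```

Run:
```python
from h import *
s=sense();t=s["tcp_pos"];print(s["t"],t,s["force"])
b=capture("side");y=np.array([.893,.45,0])
j=b["frame"][170:280,290:420].astype(float)/255
o=(np.clip(cv2.resize(j,(780,600) if 0 else (702,594),interpolation=cv2.INTER_CUBIC),0,1)**.45*255).astype(np.uint8)
for k in(-1,1):
  for dz in(0,-.0125,-.025):
    p=(proj(b,[*(t+k*.0285*y)[:2],t[2]+dz])-[290,170])*5.4;cv2.circle(o,tuple(int(v) for v in p),3,(0,255,0),-1)
cv2.imwrite("pics/c4.png",o)
```

```text
4.65 [ 0.58337687 -0.10329838  0.05701439] [ 0.28799829  0.26524993 -0.41856391]
```

View pics/c4.png

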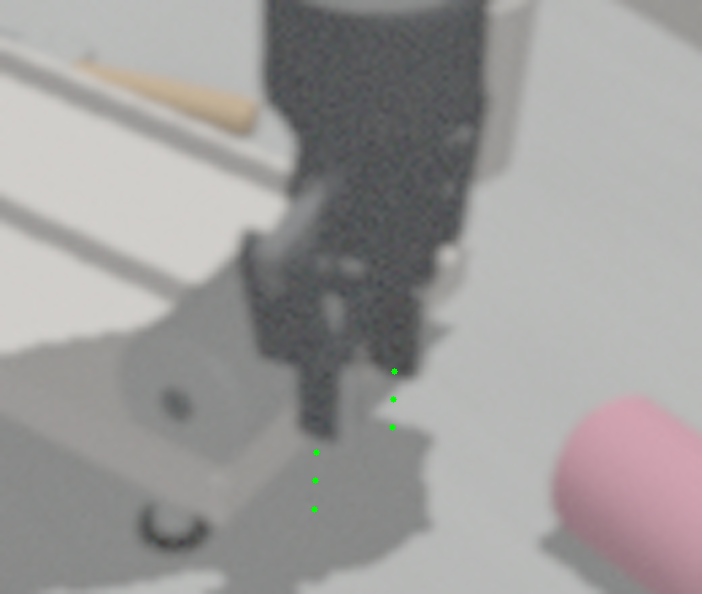

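The visible fingertips end about at TCP height (dots), so the tips are at z ≈ 60 mm now. I lower a little to bring them to about 53 mm, then approach slowly and watch the force.

Call:
apply_moves --series '[[[0,0,0.005],[0,0,0]],[[0.004,0,0.002],[0,0,0]],[[0.004,0,0],[0,0,0]],[[0.004,0,0],[0,0,0]],[[0,0,0],[0,0,0]]]'

```text
t: 5.2
tcp_pos: [0.5786, -0.0922, 0.0516]
eef_rot: [0.524, 0.852, 0.0, 0.0]
force: [0.0, 0.4, 0.3]
grip_width: 0.0427
grip_force: 0.0
```

Call:
apply_moves --series '[[[0.003,0,0],[0,0,0]],[[0.003,0,0],[0,0,0]]]'

```text
t: 5.4
tcp_pos: [0.5767, -0.0879, 0.052]
eef_rot: [0.524, 0.851, -0.0, 0.001]
force: [1.7, -2.9, 2.9]
grip_width: 0.0428
grip_force: 1.7
```

Call:
apply_moves --series '[[[0.003,0,-0.0004],[0,0,0]],[[0.004,0,-0.0005],[0,0,0]],[[0.004,0,-0.0005],[0,0,0]]]'

```text
t: 5.7
tcp_pos: [0.5713, -0.0776, 0.0531]
eef_rot: [0.524, 0.851, 0.0, 0.0]
force: [1.6, -1.8, 2.1]
grip_width: 0.0428
grip_force: 1.4
```

Force is steady and low, so the float is rolling. I continue up the slope.

Call:
apply_moves --series '[[[0.007,0,-0.0009],[0,0,0]],[[0.008,0,-0.001],[0,0,0]],[[0.008,0,-0.001],[0,0,0]],[[0.008,0,-0.001],[0,0,0]],[[0.008,0,-0.001],[0,0,0]]]'

```text
t: 6.2
tcp_pos: [0.5532, -0.042, 0.0578]
eef_rot: [0.524, 0.852, -0.0, -0.0]
force: [1.0, -3.3, 2.1]
grip_width: 0.0426
grip_force: 1.5
```

Run:
```python
from h import *
s=sense();print(s["t"],s["tcp_pos"],s["force"])
a=capture("top");b=capture("side")
i=a["frame"][170:310,225:395];j=b["frame"][150:280,200:400]
o=np.hstack([cv2.resize(i,(389,320)),cv2.resize(j,(411,320))]).astype(float)/255
cv2.imwrite("pics/c5.png",(o**.55*255).astype(np.uint8))
```

```text
6.2 [ 0.55320995 -0.04202463  0.05775205] [ 1.0232168  -3.27358717  2.05257696]
```

View pics/c5.png

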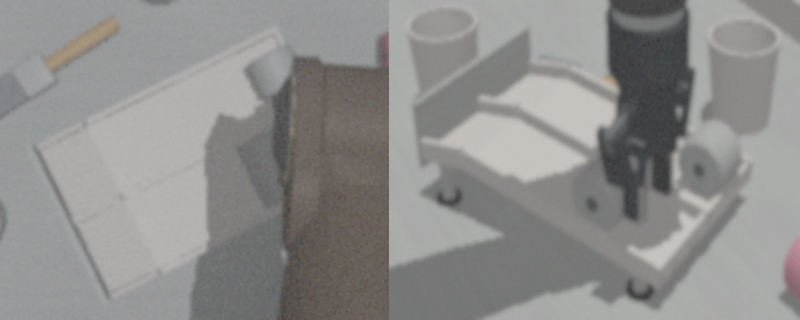

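The long float has left the lip squarely in front of both fingers (side crop about (600,195)), and the short float is untouched. I continue.

Call:
apply_moves --series '[[[0.009,0,-0.0011],[0,0,0]],[[0.009,0,-0.0011],[0,0,0]],[[0.009,0,-0.0011],[0,0,0]],[[0.009,0,-0.0011],[0,0,0]],[[0.009,0,-0.0011],[0,0,0]]]'

```text
t: 6.8
tcp_pos: [0.533, -0.0019, 0.0634]
eef_rot: [0.524, 0.852, 0.0, 0.0]
force: [1.1, -1.4, 1.9]
grip_width: 0.0432
grip_force: 1.5
```

Call:
apply_moves --series '[[[0.009,0,-0.0011],[0,0,0]],[[0.009,0,-0.0011],[0,0,0]],[[0.009,0,-0.0011],[0,0,0]],[[0.009,0,-0.0011],[0,0,0]],[[0.009,0,-0.0011],[0,0,0]]]'

```text
t: 7.3
tcp_pos: [0.5127, 0.0382, 0.0688]
eef_rot: [0.524, 0.852, -0.0, -0.0]
force: [1.6, -2.9, 2.1]
grip_width: 0.0431
grip_force: 1.5
```

Call:
apply_moves --series '[[[0.009,0,-0.0011],[0,0,0]],[[0.009,0,-0.0011],[0,0,0]],[[0.009,0,-0.0011],[0,0,0]],[[0.008,0,-0.001],[0,0,0]],[[0.007,0,-0.0009],[0,0,0]]]'

```text
t: 7.8
tcp_pos: [0.4938, 0.0757, 0.0739]
eef_rot: [0.524, 0.852, -0.0, -0.0]
force: [1.8, -2.8, 2.1]
grip_width: 0.0426
grip_force: 1.5
```

Call:
apply_moves --series '[[[0.006,0,-0.0007],[0,0,0]],[[0.006,0,-0.0007],[0,0,0]],[[0.006,0,-0.0007],[0,0,0]],[[0.004,0,-0.0005],[0,0,0]],[[0.003,0,-0.0003],[0,0,0]]]'

```text
t: 8.3
tcp_pos: [0.4828, 0.0976, 0.0768]
eef_rot: [0.524, 0.852, -0.0, -0.0]
force: [1.8, -1.8, 2.4]
grip_width: 0.0428
grip_force: 1.5
```

Call:
apply_moves --series '[[[0.003,0,0],[0,0,0]],[[0.003,0,0],[0,0,0]],[[0.003,0,0],[0,0,0]],[[0.003,0,0],[0,0,0]],[[0.003,0,0],[0,0,0]]]'

```text
t: 8.8
tcp_pos: [0.4758, 0.1111, 0.0766]
eef_rot: [0.524, 0.852, -0.0, -0.0]
force: [-1.2, 0.3, -0.1]
grip_width: 0.0428
grip_force: 0.0
```

Call:
apply_moves --series '[[[0.003,0,0],[0,0,0]],[[0.003,0,0],[0,0,0]],[[0.003,0,0],[0,0,0]]]'

```text
t: 9.1
tcp_pos: [0.472, 0.1191, 0.0768]
eef_rot: [0.524, 0.852, -0.0, -0.0]
force: [-0.9, 0.1, -0.1]
grip_width: 0.0428
grip_force: 0.0
```

Contact force fell to zero past the crest, so the float has rolled on into the bay. I retreat and look.

Call:
apply_moves --series '[[[-0.01,0,0],[0,0,0]],[[-0.01,0,-0.02],[0,0,0]],[[-0.02,0,-0.04],[0,0,0]],[[-0.02,0,-0.04],[0,0,0]],[[-0.02,0,-0.04],[0,0,0]]]'

```text
t: 9.6
tcp_pos: [0.5083, 0.0461, 0.2183]
eef_rot: [0.524, 0.852, -0.0, 0.0]
force: [0.7, -0.1, -0.4]
grip_width: 0.0428
grip_force: 0.0
```

Call:
apply_moves --series '[[[-0.04,0,-0.02],[0,0,0]],[[-0.04,0,0],[0,0,0]],[[-0.04,0,0],[0,0,0]],[[-0.04,0,0],[0,0,0]],[[0,0,0],[0,0,0]]]'

```text
t: 10.1
tcp_pos: [0.5817, -0.1001, 0.2356]
eef_rot: [0.526, 0.85, -0.001, 0.0]
force: [1.1, 0.0, -0.2]
grip_width: 0.0426
grip_force: 0.0
```

Run:
```python
from h import *
s=sense();print(s["t"],s["tcp_pos"],s["force"])
a=capture("top");b=capture("side")
i=a["frame"][130:310,185:425];j=b["frame"][140:290,200:400]
o=np.hstack([cv2.resize(i,(400,300)),cv2.resize(j,(400,300))]).astype(float)/255
cv2.imwrite("pics/c6.png",(o**.55*255).astype(np.uint8))
t=np.radians(116.7);r=np.array([[np.cos(t),-np.sin(t)],[np.sin(t),np.cos(t)]])
p=[*(r@[122,46]+[544.6,76])/1000,.082];print("bay px in crop",(proj(a,p)-[185,130])*1.667,(proj(b,p)-[200,140])*2+[400,0])
```

```text
10.1 [ 0.58170417 -0.10008201  0.23563028] [ 1.1044695   0.04073533 -0.22606218]
bay px in crop [150.64543835 247.3734172 ] [476.39867337 108.40375704]
```

View pics/c6.png

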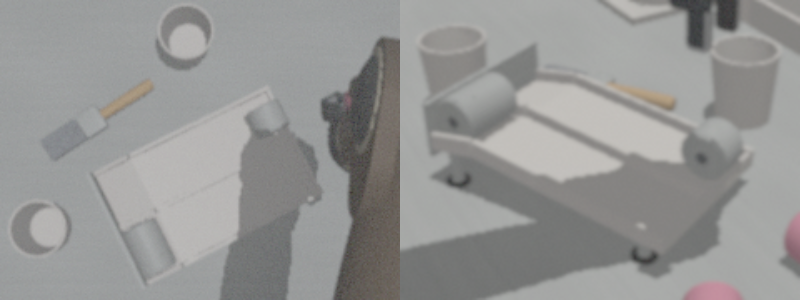

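The long float rests in the bay against the stop: crop (150,248) in the top view and (477,107) in the side view, against predicted (151,247) and (476,108). The short float, moulds and brush look unmoved, and the arm is clear.

```bash
python3 -c "
from bench import *
print(hand_in())"
```

```text
the job is handed in; nothing more can be done
None
```

The long float was rolled over the crest and rests in the bay against the stop; the short float, moulds and brush were left alone, and the job was handed in at about 10 s.

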